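# Close the measuring-instrument case and fasten its latches

## Task

The job at the gearbox is measured up and the grey instrument case stands open on the bench. With the fingertips, push its lid down until it is fully shut, smoothly and without slamming it, and only then press both front latches home, flush against the front of the case. Nothing is to be picked up: do not lift the case or shove it along the bench, and leave the ring gauge in its pocket and the other things on the bench where they are.

Things in the scene. Friction and masses are not known exactly. Their poses are not given: they have to be found in the camera images.
- case: Open grey plastic hard case, dark foam and instruments inside, standing loose, some 3.7 kg in all. Base 165 deep (x), 260 wide (y), 60 high; 94 high with the 34 lid shut. Origin: centre of underside. +x to the back (hinge); front with the latches at x = -82.5 mm, facing the robot within 20 degrees; +y left as the robot sees it. Handle on the front: y within 50, 15 to 41 high, standing out 20.
- hinge (a point): Middle of the lid's hinge axis, on the top back edge of the base, at (82.5, 0, 60) mm in the case frame; the axis runs along the case's y. Axes as the case.
- lid (a joint): Lid angle in rad: 0 = shut on the base, 1.57 = upright; starts at 1.25 to 1.5, leaning a little towards the front. The hinge is stiff (about 0.7 N m of friction, 0.5 kg lid): the lid stays at any angle where it is left and has to be pushed all the way, with up to 6 N near its front edge.
- lid_edge (a point): Middle of the lid's free (front) edge on its outer face, moving with the lid; when shut at (-82.5, 0, 94) mm in the case frame. Lid: 165 from hinge to free edge, 260 wide, 34 thick; the outer (top) face lies 34 mm from the hinge axis. Axes are the lid's: -x from the hinge to the free edge, z out of the outer face.
- latch_left (a joint): Angle in rad of the latch lever on the case's left (+y) front: 0 = hanging flush against the front (fastened), 1.57 = standing straight out from the front when the lid is shut. It starts at 1.0 to 1.5. Stiff: it stays where it is left (about 0.1 N m of friction, 3 to 5 N at the lever), 1.9 at most.
- latch_left_pivot (a point): Axis of the left latch lever, on the lid's front near its lower rim: with the lid shut at (-88.5, 85, 70) mm in the case frame; the axis is along the case's y. The lever is a black plate 40 wide, 43 long from the axis to its end, 6 thick, with a small outward lip at its end.
- latch_left_pad (a point): Middle of the left lever's outer face, 25 mm from its axis: the place to press. Axes are the lever's: -x out of its outer face, -z from its axis to its end.
- latch_right (a joint): The same for the latch on the right (-y).
- latch_right_pivot (a point): Axis of the right latch lever: with the lid shut at (-88.5, -85, 70) mm in the case frame; lever as on the left.
- latch_right_pad (a point): Middle of the right lever's outer face, 25 mm from its axis.
- gauge_pocket (a point): Middle of the floor of the square foam pocket (72 x 72, 20 deep) in the case, at (0, 55, 22) mm in the case frame.
- ring_gauge: Loose plain steel ring, 60 across, 20 high, lying in the foam pocket of the case; origin at the centre of its underside. Stays in the pocket.
- bearing: Loose steel ball bearing, 52 across, 15 high, lying on the bench in front of the case, between the two latches, its centre about 165 mm in front of the case's centre; origin at the centre of its underside. Leave it.
- wrench: Loose steel wrench 190 long lying along the right side of the case, about 60 mm from it; origin under its middle, x along it. Leave it.
- grease_jar: Loose white jar with black lid, 60 across, 75 high, standing to the left of the case, about 45 mm from it; origin at the centre of its underside. Leave it.
- screwdriver: Loose screwdriver with blue handle, 200 long, on the far left of the bench; origin under its middle, x along it. Leave it.
- coupling: Loose dark steel coupling half, 68 across, 36 high, on the right of the bench; origin at the centre of its underside. Leave it.
- hex_keys: Loose folded hex-key set in a blue holder, 105 x 34 x 25, on the right of the bench; origin under its centre. Leave it.
Not all that is in view belongs to the job. What is shaped like the ring_gauge but red is not meant.

How it is judged (in metres and radians):
On the way:
1. the lid is fully shut while both latches are still open (value of joint lid below 0.03 rad and value of joint each of latch_left, latch_right above 0.4 rad), for 0.2 s.
At the end, for the whole second after the job is handed in: The lid is shut (under 0.03 rad, 5 mm at its front edge), both latch levers lie flush (under 0.12 rad, 5 mm at their ends), the case stands flat and at rest within 40 mm of where it started, with the ring gauge in its pocket (value of joint lid below 0.03 rad and value of joint each of latch_left, latch_right below 0.12 rad and distance of case from where it was at the start of the episode below 0.04 m and angle between case's own z axis and vertical below 0.05 rad and linear speed of case below 0.02 m/s and distance between ring_gauge and gauge_pocket below 0.03 m); the robot touches nothing.
It fails at once if the lid was slammed (swung shut faster than 3 rad/s) (velocity of joint lid below -3 rad/s).
It fails at once if the case was lifted or tipped (height (world z) of case above 0.012 m or angle between case's own z axis and vertical above 0.12 rad).
It fails at once if the case was shoved along the bench (more than 40 mm) (distance of case from where it was at the start of the episode above 0.04 m).
It fails at once if the ring gauge was taken out of its pocket (distance between ring_gauge and gauge_pocket above 0.03 m).
It fails at once if something else on the bench was moved (more than 30 mm) (distance of any of bearing, wrench, grease_jar, screwdriver, coupling, hex_keys from where it was at the start of the episode above 0.03 m).
It also fails if it takes over 51 s, if anything falls off the work surface, if the arm or the gripper's body presses on something with over 40 N, if the wrist force passes 120 N, or if a joint passes its speed limit or range.

## Robot

A 6-joint arm with a two-finger parallel gripper is mounted at the origin on the work surface. World frame = base frame: x ahead of the robot, y to its left, z up, the work surface at z = 0. Lengths are in m, angles in degrees, forces in N, time in s.
With the tool pointing down it reaches from about 0.4 to 0.825 m from the base axis. Payload 7 kg.
Tool frame: the origin (TCP) lies midway between the tips of the shut fingers; the grasp point (between the pads) lies 19 mm behind it; z points along the fingers, y is the line along which they close (so a half turn about z gives the same grasp; the last joint's range is limited). The gripper opens to 88 mm and grips with 3 to 60 N. Pads are 19 mm wide; open, the fingers measure 130 mm over their backs; the gripper's body (78 mm by 193 mm) begins 47 mm behind the grasp point.
Start: joints at [80.85, 20.546, 0.682, 0, -70.136, -16.507], TCP at [0.292, 0.608, 0.227] pointing down, gripper open.
Joint ranges: [-176.03, 176.03], [-82.01, 121.73], [-58.28, 71.71], [-173.87, 95.51], [-174.79, -0.11], [-173.66, 173.66]. Speed limits (degrees/s): [136.94, 136.94, 172.46, 180, 180, 180].

## Interface

Orientations are given as [roll, pitch, yaw] about the fixed x, y, z axes, in that order (R = Rz(yaw) Ry(pitch) Rx(roll)).
In Python, from plant import get_state, optics, order gives the robot as it stands. The module is installed in compiled form; this text tells all that it offers.
- The arm moves only by the tool send_rows, never from a script. Its argument "moves" is a list of rows, each an object with "slide": the shift along the tool's x, y, z as a fraction of full scale, a list of three; "turn": the turn about the tool's z as a fraction of full scale; "gripper": the opening, from 0 (shut) to 1 (fully open). A call has exactly 5 rows; each row is the pose to reach, as a shift and turn from the pose commanded when the call began, along the tool's axes at that moment; what a row does not reach only later rows make up. Full scale, the value 1, is 150 mm for a shift and 90 degrees for a turn. A row lasts 1/12 s, in which the tool goes at most 41.7 mm and 7.16 degrees, less where a joint would pass 70% of its speed; a pose out of reach is approached as far as the arm can. A call with a number of a shift or a turn outside -1 to 1 is refused whole. A call with a gripper value outside its range is refused whole. The fingers move at their own pace and stop on an object; "newtons" is the grip in N (left out, the last holds). Time passes only in rows, so rows that repeat a pose let the fingers close, or fill a call up. It gives the time, the measured TCP pose, the force, the opening and the grip force at its end, in the units of the state.
- get_state(): the state, without advancing time (a new reading comes with each control period).
- optics.capture(name): name is "scene" or "top"; returns a dict with "img" (384x512x3 uint8, red, green, blue), "intrinsics" (3x3 intrinsics, pixels), "origin" and "attitude" of the camera in the world. Camera axes: x right, y down, z forward; pixel columns grow to the right and rows downward; lengths in m; the calibration is good to about 2 mm. A picture is of the moment at which its call begins. There is no depth.
- order.close_job(): hands the job in; it is judged then, once.
Trained networks look in the newest picture that a camera, given by its name, has taken for a name from the list of things; names that differ only in an ending like _2 or _b are one class to them, and where a whole thing is asked for, a point or a joint stands for the part that bears it (a point fixed in the world has none). Each returns a list of dicts, best first, with "p" (0 to 1); they miss things now and then, are a little off and sometimes report something else, mostly with a low value. They report only what shows in the picture. A call takes as long as a camera call. They do not tell look-alikes from the thing itself.
- optics.look_for(camera, name): "location" ([x, y, z] in m, in world coordinates, good to about 4 mm: the middle of the surface that is visible of it).
The state is a dict: "time_s": time; "joints": joint angles; "qd": joint speeds; "joint_torque": joint torques, N m; "tcp_pos": TCP position; "eef_rot": TCP orientation; "contact_force": force on the tool from outside, world axes, zero at the start; "moment": the same for the moment, N m; "gripper_width": finger opening in m; "gripper_force": force on a finger pad.
Only numpy, scipy, OpenCV 4.12 (cv2) and the standard library are available. Lean on these libraries where they do the work, as an engineer would, in place of code of your own. Each camera call takes 0.05 s, during which the arm holds its last target. There are 200 camera calls.

## Working session

There is one attempt and no reset: what is moved stays moved. The work goes in short steps, Python scripts to look and compute and a tool call to move; the robot and the scene stay as the last step left them, time stands still between calls to the robot, and variables do not carry over. Pictures are saved under pics/ and viewed, at most 10 in all, crops included, and the job is handed in when it is done.

Besides the shell and the picture viewer there is one more tool, called as name(argument=value, ...), one argument or row to a line, values as JSON. send_rows: Moves the arm, as the interface text tells. Shift numbers are shares of 150 mm and turn numbers shares of 90 degrees, none past 1 either way. Its arguments: {"type":"object","properties":{"moves":{"type":"array"},"newtons":{"type":"number"}},"required":["moves"]}

```bash
mkdir -p pics
cat > h.py <<'E'
from plant import get_state, optics, order
import numpy as np, cv2
from scipy.spatial.transform import Rotation as R
E
python3 - <<'E'
from h import *
s=get_state(); print({k:np.round(v,3).tolist() for k,v in s.items()})
ims=[]
for c in("scene","top"):
    d=optics.capture(c); ims.append(d["img"]); print(c,d["origin"],d["attitude"],d["intrinsics"])
    cv2.imwrite(f"pics/{c}1.png",cv2.resize(d["img"][:,:,::-1],(800,600)))
    for n in("case","hinge","lid","lid_edge","latch_left","latch_left_pivot","latch_left_pad","latch_right","latch_right_pivot","latch_right_pad","ring_gauge","gauge_pocket","bearing","wrench","grease_jar"):
        print(n,[(round(q["p"],2),np.round(q["location"],3).tolist()) for q in optics.look_for(c,n)[:3]])
E
```

```text
{'time_s': 0.0, 'joints': [80.847, 20.59, 0.633, -0.019, -70.137, -16.508], 'qd': [0.119, -0.021, -0.033, 0.003, -0.038, 0.013], 'joint_torque': [-0.0, -58.273, 29.305, 6.997, 0.007, -0.0], 'tcp_pos': [0.292, 0.608, 0.226], 'eef_rot': [179.905, -0.01, -25.667], 'contact_force': [-0.205, 0.097, 0.142], 'moment': [0.003, -0.044, 0.046], 'gripper_force': 0.0, 'gripper_width': 0.088}
scene [ 0.51872104 -0.64002962  1.08175288] [-147.85000693    0.69873788   -4.21590791] [[396.0544583    0.         248.68982028]
 [  0.         396.0544583  192.11222517]
 [  0.           0.           1.        ]]
case [(0.81, [0.576, -0.033, 0.041]), (0.55, [0.61, -0.033, 0.222]), (0.52, [0.562, -0.196, 0.004])]
hinge [(0.6, [0.573, -0.033, 0.042])]
lid [(0.85, [0.611, -0.034, 0.221])]
lid_edge [(0.68, [0.612, -0.036, 0.22])]
latch_left [(0.61, [0.562, 0.088, 0.247])]
latch_left_pivot []
latch_left_pad [(0.53, [0.564, 0.087, 0.246]), (0.38, [0.574, -0.032, 0.043])]
latch_right [(0.59, [0.392, -0.038, 0.01]), (0.58, [0.594, -0.082, 0.25])]
latch_right_pivot []
latch_right_pad [(0.63, [0.623, -0.472, 0.021])
[... 473 characters left out ...]
33]
 [  0.           0.           1.        ]]
case [(0.67, [0.568, 0.002, 0.044])]
hinge [(0.75, [0.563, 0.002, 0.042])]
lid [(0.85, [0.604, 0.013, 0.224])]
lid_edge [(0.61, [0.598, 0.022, 0.226])]
latch_left [(0.63, [0.567, 0.094, 0.248])]
latch_left_pivot []
latch_left_pad []
latch_right []
latch_right_pivot []
latch_right_pad []
ring_gauge [(0.67, [0.381, 0.156, 0.021]), (0.65, [0.738, -0.012, 0.022]), (0.49, [0.542, 0.058, 0.047])]
gauge_pocket [(0.73, [0.566, 0.003, 0.04]), (0.24, [0.47, -0.468, 0.033])]
bearing []
wrench [(0.76, [0.56, -0.191, 0.007]), (0.6, [0.566, 0.085, 0.248]), (0.56, [0.604, 0.012, 0.225])]
grease_jar [(0.78, [0.546, 0.216, 0.074]), (0.16, [0.563, 0.004, 0.043])]
```

View pics/scene1.png

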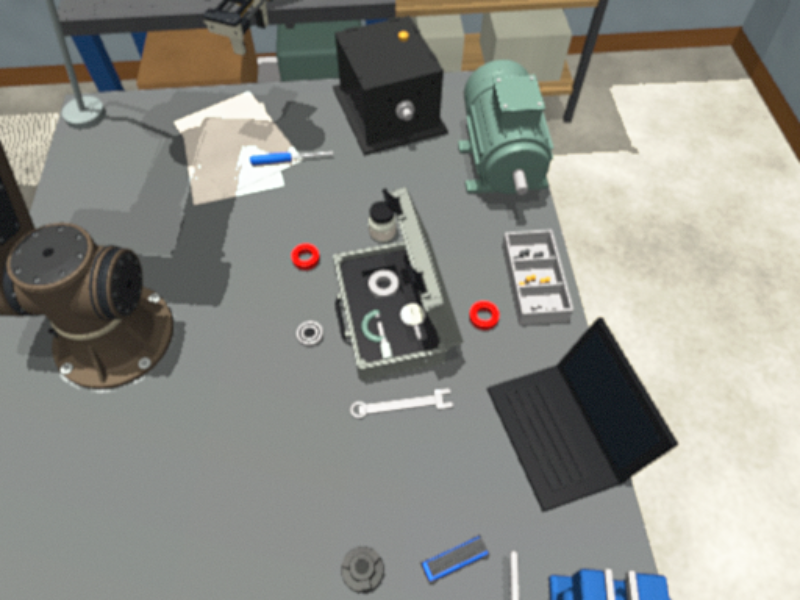

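View pics/top1.png

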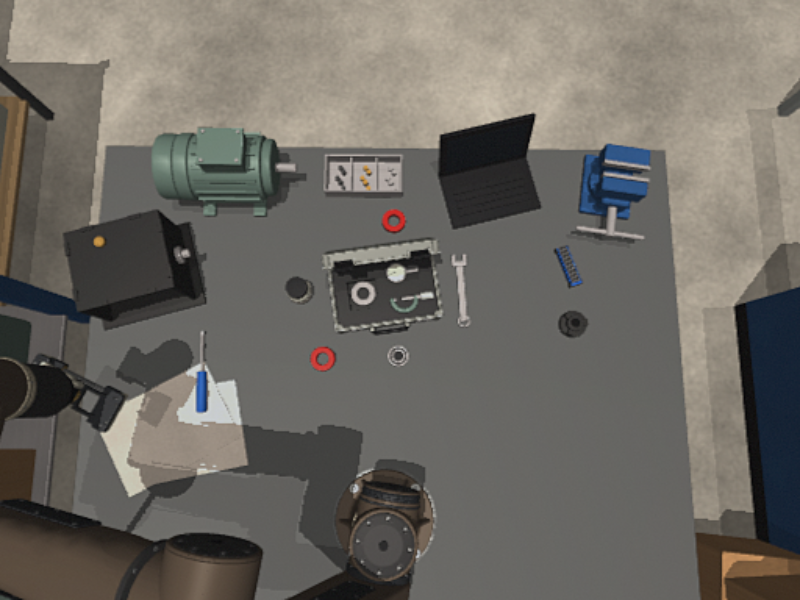

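The scene picture shows the case with its base rim front corners at about (335,254) and (358,368). The lid's free edge runs from (402,188) to (440,305), with the latches at (392,203) and (412,278). The top picture has the base front edge from (337,332) to (441,319).

Candidates for the ring gauge are the red rings at scene (305,256) and (484,315), which are decoys, and the grey ring in the foam at (383,282), which is the real one. There is only one case. I'll overlay a pose hypothesis in a close crop to check it.

```bash
cat >> h.py <<'E'
from scipy.optimize import least_squares
def proj(d,P):
    r=R.from_euler('xyz',d["attitude"],degrees=True).as_matrix()
    return cv2.projectPoints(np.asarray(P,float),cv2.Rodrigues(r.T)[0],-r.T@d["origin"],d["intrinsics"],None)[0][:,0]
def c2w(p,P):
    c,s=np.cos(p[2]),np.sin(p[2]); P=np.asarray(P,float)
    return np.c_[p[0]+c*P[:,0]-s*P[:,1],p[1]+s*P[:,0]+c*P[:,1],P[:,2]]
def lidpts(a,P): # shut-lid case coords -> lid at angle a
    P=np.asarray(P,float)-[.0825,0,.06]; c,s=np.cos(a),np.sin(a)
    # -x rises to +z
    return np.c_[c*P[:,0]+s*P[:,2],P[:,1],-s*P[:,0]+c*P[:,2]]+[.0825,0,.06]
RIM=[[-.0825,.13,.06],[-.0825,-.13,.06],[.0825,-.13,.06],[.0825,.13,.06]]
BOT=[[-.0825,.13,0],[-.0825,-.13,0],[.0825,-.13,0],[.0825,.13,0]]
LID=[[-.0825,.13,.094],[-.0825,-.13,.094],[-.0825,-.13,.06],[-.0825,.13,.06]]
def overlay(d,p,a,box,f,name):
    im=cv2.resize(d["img"][:,:,::-1],None,fx=f,fy=f,interpolation=cv2.INTER_CUBIC)
    for W,col in((c2w(p,RIM),(0,255,0)),(c2w(p,BOT),(0,255,255)),(c2w(p,lidpts(a,LID)),(0,0,255))):
        cv2.polylines(im,[np.int32((proj(d,W)+.5)*f)],True,col,1)
    x0,y0,x1,y1=[int(v*f) for v in box]; return im[y0:y1,x0:x1]
E
python3 - <<'E'
from h import *
p=[.552,.001,np.radians(9.1)];a=1.35
s=overlay(optics.capture("scene"),p,a,(190,110,310,250),4,0)
t=overlay(optics.capture("top"),p,a,(195,140,300,220),4,0)
h=max(s.shape[0],t.shape[0])
if h>600: h=600
out=np.zeros((s.shape[0],800,3),np.uint8)
t=cv2.resize(t,(320,int(t.shape[0]*320/t.shape[1])))
out[:,:480]=s; out[:t.shape[0],480:]=t
cv2.imwrite("pics/ov1.png",out); print(out.shape)
E
```

```text
(560, 800, 3)
```

View pics/ov1.png

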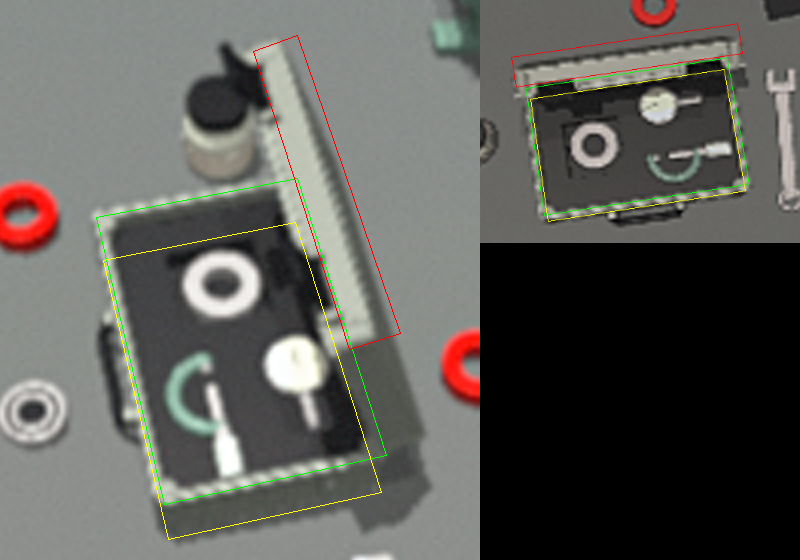

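The base outline fits: case at (0.552, 0.001), yaw about 9.1°. The lid's free edge lies in front of the red 1.35 rad outline, so the lid is at about 1.27 rad. The ring at crop (222,284) is the grey one in the foam. I'll raise the tool, turn it to the case's yaw and close the fingers.

send_rows(
  moves=[
    {"slide": [0.2, 0.2, -0.3], "turn": -0.08, "gripper": 0},
    {"slide": [0.4, 0.3, -0.6], "turn": -0.16, "gripper": 0},
    {"slide": [0.6, 0.3, -0.8], "turn": -0.24, "gripper": 0},
    {"slide": [0.6, 0.3, -0.8], "turn": -0.32, "gripper": 0},
    {"slide": [0.6, 0.3, -0.8], "turn": -0.387, "gripper": 0},
  ],
  newtons=20,
)

```text
time_s: 2.12
tcp_pos: [0.3576, 0.5281, 0.3541]
eef_rot: [-179.6, -0.4, 9.4]
contact_force: [0.6, 1.3, 1.9]
gripper_width: 0.06
gripper_force: 0.0
```

send_rows(
  moves=[
    {"slide": [0.08, 0.2, 0], "turn": 0, "gripper": 0},
    {"slide": [0.16, 0.4, 0], "turn": 0, "gripper": 0},
    {"slide": [0.25, 0.6, 0], "turn": 0, "gripper": 0},
    {"slide": [0.33, 0.8, 0], "turn": 0, "gripper": 0},
    {"slide": [0.4, 1, 0], "turn": 0, "gripper": 0},
  ],
)

```text
time_s: 2.53
tcp_pos: [0.4377, 0.389, 0.3467]
eef_rot: [-180.0, -0.0, 9.2]
contact_force: [0.7, 0.0, -1.3]
gripper_width: 0.0266
gripper_force: 0.0
```

send_rows(
  moves=[
    {"slide": [0.08, 0.2, 0], "turn": 0, "gripper": 0},
    {"slide": [0.16, 0.4, 0], "turn": 0, "gripper": 0},
    {"slide": [0.25, 0.6, 0], "turn": 0, "gripper": 0},
    {"slide": [0.33, 0.8, 0], "turn": 0, "gripper": 0},
    {"slide": [0.4, 1, 0], "turn": 0, "gripper": 0},
  ],
)

```text
time_s: 2.95
tcp_pos: [0.5209, 0.2504, 0.3468]
eef_rot: [-180.0, -0.0, 9.2]
contact_force: [0.8, 0.0, 0.7]
gripper_width: 0.0003
gripper_force: 0.0
```

send_rows(
  moves=[
    {"slide": [0.1, 0.2, 0], "turn": 0, "gripper": 0},
    {"slide": [0.2, 0.4, 0], "turn": 0, "gripper": 0},
    {"slide": [0.3, 0.6, 0], "turn": 0, "gripper": 0},
    {"slide": [0.4, 0.8, 0], "turn": 0, "gripper": 0},
    {"slide": [0.5, 0.95, 0], "turn": 0, "gripper": 0},
  ],
)

```text
time_s: 3.37
tcp_pos: [0.6177, 0.1209, 0.3469]
eef_rot: [180.0, -0.0, 9.1]
contact_force: [-0.2, 0.9, 0.4]
gripper_width: 0.0
gripper_force: 0.0
```

send_rows(
  moves=[
    {"slide": [0.06, 0.2, 0], "turn": 0, "gripper": 0},
    {"slide": [0.12, 0.4, 0], "turn": 0, "gripper": 0},
    {"slide": [0.18, 0.6, 0], "turn": 0, "gripper": 0},
    {"slide": [0.18, 0.73, 0], "turn": 0, "gripper": 0},
    {"slide": [0.18, 0.73, 0], "turn": 0, "gripper": 0},
  ],
)

```text
time_s: 3.78
tcp_pos: [0.6616, 0.0158, 0.3459]
eef_rot: [180.0, 0.1, 9.0]
contact_force: [0.3, 0.7, -1.2]
gripper_width: 0.0003
gripper_force: 0.0
```

Run:
```python
from h import *
s=get_state(); print(s["time_s"],s["tcp_pos"],s["eef_rot"],s["contact_force"])
p=[.552,.001,np.radians(9.1)]; M=R.from_euler('z',9.1,degrees=True)
print("case frame",M.inv().apply(np.array(s["tcp_pos"])-[.552,.001,0]))
s=overlay(optics.capture("scene"),p,1.27,(190,110,310,250),4,0)
cv2.imwrite("pics/ov2.png",s)
for u in(.145,):
  for a in np.arange(1.27,-.01,-.1): print(round(a,2),(np.array([.0825,.06])+u*np.array([-np.cos(a),np.sin(a)])+.034*np.array([np.sin(a),np.cos(a)])).round(4))
```

```text
3.7833 [0.66164384 0.01579136 0.34592302] [1.79957065e+02 6.73563003e-02 8.97603440e+00] [ 0.31777799  0.72572109 -1.15301362]
case frame [ 0.11060322 -0.00273586  0.34592302]
1.27 [0.072  0.2086]
1.17 [0.0572 0.2068]
1.07 [0.0427 0.2035]
0.97 [0.0286 0.1988]
0.87 [0.015  0.1928]
0.77 [0.0021 0.1853]
0.67 [-0.01    0.1767]
0.57 [-0.0212  0.1669]
0.47 [-0.0314  0.156 ]
0.37 [-0.0404  0.1441]
0.27 [-0.0482  0.1314]
0.17 [-0.0547  0.118 ]
0.07 [-0.0598  0.1041]
```

View pics/ov2.png

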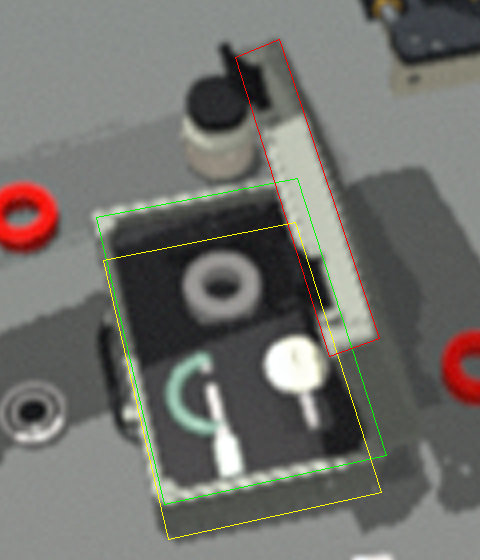

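The 1.27 rad outline sits a few pixels too far forward, so the lid is at about 1.3 rad. The tool is above and behind it with a clear way down.

send_rows(
  moves=[
    {"slide": [0, 0, 0.2], "turn": 0, "gripper": 0},
    {"slide": [0, 0, 0.4], "turn": 0, "gripper": 0},
    {"slide": [0, 0, 0.6], "turn": 0, "gripper": 0},
    {"slide": [0, 0, 0.8], "turn": 0, "gripper": 0},
    {"slide": [0, 0, 0.92], "turn": 0, "gripper": 0},
  ],
)

```text
time_s: 4.25
tcp_pos: [0.6594, 0.0202, 0.2053]
eef_rot: [-180.0, 0.2, 9.2]
contact_force: [-0.1, 0.1, -1.0]
gripper_width: 0.0001
gripper_force: 0.0
```

send_rows(
  moves=[
    {"slide": [-0.03, 0, 0], "turn": 0, "gripper": 0},
    {"slide": [-0.07, 0, 0], "turn": 0, "gripper": 0},
    {"slide": [-0.11, 0, 0], "turn": 0, "gripper": 0},
    {"slide": [-0.15, 0, 0], "turn": 0, "gripper": 0},
    {"slide": [-0.19, 0, 0], "turn": 0, "gripper": 0},
  ],
)

```text
time_s: 4.67
tcp_pos: [0.6329, 0.015, 0.2106]
eef_rot: [-180.0, -0.2, 9.2]
contact_force: [-0.6, -0.0, 0.2]
gripper_width: 0.0004
gripper_force: 0.0
```

send_rows(
  moves=[
    {"slide": [-0.05, 0, 0.0], "turn": 0, "gripper": 0},
    {"slide": [-0.1, 0, 0.01], "turn": 0, "gripper": 0},
    {"slide": [-0.15, 0, 0.02], "turn": 0, "gripper": 0},
    {"slide": [-0.2, 0, 0.03], "turn": 0, "gripper": 0},
    {"slide": [-0.25, 0, 0.05], "turn": 0, "gripper": 0},
  ],
)

```text
time_s: 5.08
tcp_pos: [0.5965, 0.0091, 0.2028]
eef_rot: [-180.0, -0.2, 9.2]
contact_force: [1.9, 1.0, 6.0]
gripper_width: 0.0007
gripper_force: 2.5
```

send_rows(
  moves=[
    {"slide": [-0.07, 0, 0.025], "turn": 0, "gripper": 0},
    {"slide": [-0.13, 0, 0.05], "turn": 0, "gripper": 0},
    {"slide": [-0.195, 0, 0.085], "turn": 0, "gripper": 0},
    {"slide": [-0.25, 0, 0.125], "turn": 0, "gripper": 0},
    {"slide": [-0.305, 0, 0.165], "turn": 0, "gripper": 0},
  ],
)

```text
time_s: 5.5
tcp_pos: [0.55, 0.0014, 0.1768]
eef_rot: [-180.0, -0.1, 9.2]
contact_force: [-0.2, 1.1, 3.8]
gripper_width: 0.0006
gripper_force: 1.7
```

send_rows(
  moves=[
    {"slide": [-0.055, 0, 0.045], "turn": 0, "gripper": 0},
    {"slide": [-0.105, 0, 0.095], "turn": 0, "gripper": 0},
    {"slide": [-0.15, 0, 0.15], "turn": 0, "gripper": 0},
    {"slide": [-0.19, 0, 0.205], "turn": 0, "gripper": 0},
    {"slide": [-0.23, 0, 0.26], "turn": 0, "gripper": 0},
  ],
)

```text
time_s: 5.92
tcp_pos: [0.5157, -0.0042, 0.1366]
eef_rot: [-180.0, 0.0, 9.2]
contact_force: [0.6, 1.6, 1.1]
gripper_width: 0.0007
gripper_force: 1.0
```

send_rows(
  moves=[
    {"slide": [-0.03, 0, 0.05], "turn": 0, "gripper": 0},
    {"slide": [-0.055, 0, 0.105], "turn": 0, "gripper": 0},
    {"slide": [-0.08, 0, 0.16], "turn": 0, "gripper": 0},
    {"slide": [-0.095, 0, 0.21], "turn": 0, "gripper": 0},
    {"slide": [-0.105, 0, 0.245], "turn": 0, "gripper": 0},
  ],
)

```text
time_s: 6.33
tcp_pos: [0.5003, -0.0067, 0.0993]
eef_rot: [180.0, 0.1, 9.2]
contact_force: [-1.1, 0.1, 1.2]
gripper_width: 0.0003
gripper_force: 0.9
```

send_rows(
  moves=[
    {"slide": [0, 0, 0.01], "turn": 0, "gripper": 0},
    {"slide": [0, 0, 0.025], "turn": 0, "gripper": 0},
    {"slide": [0, 0, 0.04], "turn": 0, "gripper": 0},
    {"slide": [0, 0, 0.045], "turn": 0, "gripper": 0},
    {"slide": [0, 0, 0.05], "turn": 0, "gripper": 0},
  ],
)

```text
time_s: 6.75
tcp_pos: [0.5013, -0.0066, 0.0941]
eef_rot: [180.0, -0.0, 9.2]
contact_force: [-9.6, 2.3, 21.5]
gripper_width: 0.0003
gripper_force: 10.9
```

The 21 N at z = 0.094 means the lid is seated. I'll lift off and look.

send_rows(
  moves=[
    {"slide": [0, 0, 0.0], "turn": 0, "gripper": 0},
    {"slide": [0, 0, 0.0], "turn": 0, "gripper": 0},
    {"slide": [0, 0, -0.2], "turn": 0, "gripper": 0},
    {"slide": [0, 0, -0.45], "turn": 0, "gripper": 0},
    {"slide": [0, 0, -0.7], "turn": 0, "gripper": 0},
  ],
)

```text
time_s: 7.17
tcp_pos: [0.5009, -0.0067, 0.199]
eef_rot: [180.0, 0.1, 9.2]
contact_force: [1.1, 0.7, -1.0]
gripper_width: 0.0008
gripper_force: 0.0
```

send_rows(
  moves=[
    {"slide": [-0.2, -0.2, 0], "turn": 0, "gripper": 0},
    {"slide": [-0.35, -0.4, 0], "turn": 0, "gripper": 0},
    {"slide": [-0.5, -0.57, 0], "turn": 0, "gripper": 0},
    {"slide": [-0.5, -0.57, 0], "turn": 0, "gripper": 0},
    {"slide": [-0.5, -0.57, 0], "turn": 0, "gripper": 0},
  ],
)

```text
time_s: 7.58
tcp_pos: [0.4131, 0.0673, 0.1989]
eef_rot: [-179.9, -0.1, 9.4]
contact_force: [0.2, -0.0, 0.1]
gripper_width: 0.0002
gripper_force: 0.0
```

Run:
```python
from h import *
s=get_state(); p=[.552,.001,np.radians(9.1)]; M=R.from_euler('z',9.1,degrees=True)
f=lambda q:(M.inv().apply(np.array(q)-[.552,.001,0])).round(4).tolist()
print(s["time_s"],"case frame",f(s["tcp_pos"]),s["eef_rot"])
s=overlay(optics.capture("scene"),p,0,(190,110,310,250),4,0)
t=overlay(optics.capture("top"),p,0,(195,140,300,220),4,0)
t=cv2.resize(t,(320,int(t.shape[0]*320/t.shape[1])))
out=np.zeros((560,800,3),np.uint8); out[:,:480]=s; out[:t.shape[0],480:]=t
cv2.imwrite("pics/ov3.png",out)
for c in("scene","top"):
  for n in("lid","lid_edge","latch_left","latch_left_pad","latch_right","latch_right_pad","bearing","grease_jar"):
    print(c,n,[(round(q["p"],2),f(q["location"])) for q in optics.look_for(c,n)[:2]])
```

```text
7.5833 case frame [-0.1266, 0.0874, 0.1989] [-1.79931791e+02 -1.40902811e-01  9.37803957e+00]
scene lid [(0.73, [-0.014, -0.0208, 0.0952])]
scene lid_edge [(0.62, [-0.0154, -0.0205, 0.0929])]
scene latch_left [(0.67, [-0.1097, 0.0875, 0.0692])]
scene latch_left_pad [(0.43, [-0.1089, 0.0841, 0.0646])]
scene latch_right [(0.77, [-0.1133, -0.0798, 0.0681])]
scene latch_right_pad [(0.66, [-0.1068, -0.0845, 0.0709])]
scene bearing [(0.8, [-0.1604, -0.0118, 0.0117])]
scene grease_jar [(0.65, [0.0342, 0.2002, 0.0676])]
top lid [(0.85, [0.0071, -0.0432, 0.096])]
top lid_edge [(0.86, [0.0023, -0.0357, 0.0928])]
top latch_left []
top latch_left_pad []
top latch_right [(0.55, [-0.1101, -0.0825, 0.0677])]
top latch_right_pad [(0.47, [-0.107, -0.0827, 0.0693])]
top bearing [(0.72, [-0.1634, -0.0044, 0.016]), (0.6, [-0.1533, -0.4479, 0.0294])]
top grease_jar [(0.48, [0.0278, 0.2132, 0.0718])]
```

View pics/ov3.png

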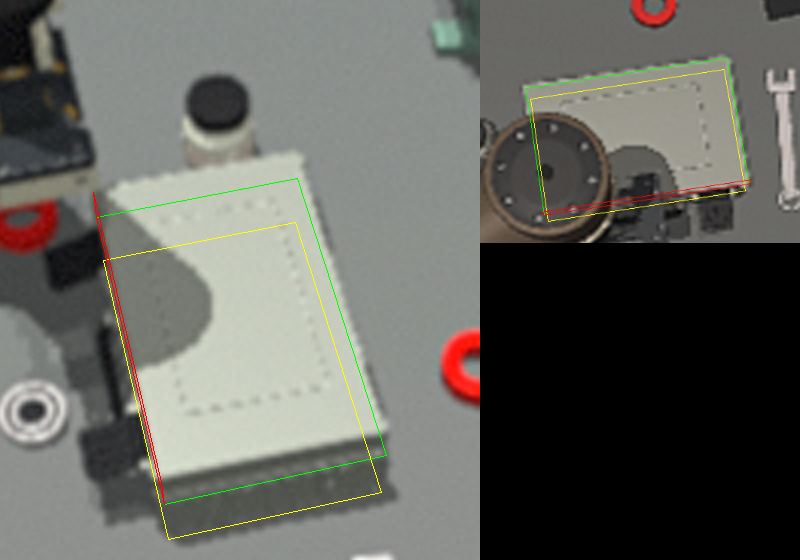

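Both levers stand out: left at crop (75,258), right at (112,448), reported at y = +0.086 and -0.082 in the case frame. The lid top lies at about 0.094. Left latch next.

send_rows(
  moves=[
    {"slide": [0.02, 0.01, 0.2], "turn": 0, "gripper": 0},
    {"slide": [0.02, 0.01, 0.4], "turn": 0, "gripper": 0},
    {"slide": [0.02, 0.01, 0.6], "turn": 0, "gripper": 0},
    {"slide": [0.02, 0.01, 0.75], "turn": 0, "gripper": 0},
    {"slide": [0.02, 0.01, 0.75], "turn": 0, "gripper": 0},
  ],
)

```text
time_s: 8.9
tcp_pos: [0.414, 0.0634, 0.082]
eef_rot: [179.9, 0.4, 9.1]
contact_force: [-0.6, 0.0, 0.1]
gripper_width: 0.0007
gripper_force: 0.0
```

send_rows(
  moves=[
    {"slide": [0, 0, 0.04], "turn": 0, "gripper": 0},
    {"slide": [0, 0, 0.08], "turn": 0, "gripper": 0},
    {"slide": [0, 0, 0.11], "turn": 0, "gripper": 0},
    {"slide": [0.01, 0, 0.15], "turn": 0, "gripper": 0},
    {"slide": [0.02, 0, 0.19], "turn": 0, "gripper": 0},
  ],
)

```text
time_s: 9.32
tcp_pos: [0.4208, 0.0661, 0.0577]
eef_rot: [-179.9, -0.2, 9.2]
contact_force: [1.3, 0.3, 5.5]
gripper_width: 0.0008
gripper_force: 2.0
```

send_rows(
  moves=[
    {"slide": [0.02, 0, 0.025], "turn": 0, "gripper": 0},
    {"slide": [0.04, 0, 0.05], "turn": 0, "gripper": 0},
    {"slide": [0.06, 0, 0.07], "turn": 0, "gripper": 0},
    {"slide": [0.08, 0, 0.085], "turn": 0, "gripper": 0},
    {"slide": [0.1, 0, 0.09], "turn": 0, "gripper": 0},
  ],
)

```text
time_s: 9.73
tcp_pos: [0.4338, 0.0674, 0.0429]
eef_rot: [180.0, 0.1, 9.1]
contact_force: [-5.1, 1.0, 1.5]
gripper_width: 0.0008
gripper_force: 2.2
```

send_rows(
  moves=[
    {"slide": [0.01, 0, 0], "turn": 0, "gripper": 0},
    {"slide": [0.02, 0, 0], "turn": 0, "gripper": 0},
    {"slide": [0.02, 0, 0], "turn": 0, "gripper": 0},
    {"slide": [0.02, 0, 0], "turn": 0, "gripper": 0},
    {"slide": [0.02, 0, 0], "turn": 0, "gripper": 0},
  ],
)

```text
time_s: 10.15
tcp_pos: [0.4345, 0.0673, 0.0426]
eef_rot: [180.0, 0.3, 9.1]
contact_force: [-11.0, 3.5, 4.0]
gripper_width: 0.0009
gripper_force: 5.4
```

11 N with no further motion suggests the lever is flush. I'll back off, rise and go to the right latch.

send_rows(
  moves=[
    {"slide": [-0.13, 0, 0], "turn": 0, "gripper": 0},
    {"slide": [-0.14, 0, -0.2], "turn": 0, "gripper": 0},
    {"slide": [-0.14, 0, -0.4], "turn": 0, "gripper": 0},
    {"slide": [-0.14, 0.2, -0.6], "turn": 0, "gripper": 0},
    {"slide": [-0.14, 0.4, -0.6], "turn": 0, "gripper": 0},
  ],
)

```text
time_s: 10.57
tcp_pos: [0.4301, 0.0072, 0.1391]
eef_rot: [-179.9, -0.6, 9.5]
contact_force: [2.2, 0.8, 0.5]
gripper_width: 0.0007
gripper_force: 0.0
```

send_rows(
  moves=[
    {"slide": [0, 0.2, 0], "turn": 0, "gripper": 0},
    {"slide": [0, 0.4, 0], "turn": 0, "gripper": 0},
    {"slide": [0, 0.6, 0], "turn": 0, "gripper": 0},
    {"slide": [0, 0.72, 0], "turn": 0, "gripper": 0},
    {"slide": [0, 0.72, 0], "turn": 0, "gripper": 0},
  ],
)

```text
time_s: 10.98
tcp_pos: [0.4441, -0.1034, 0.1335]
eef_rot: [180.0, -0.0, 9.0]
contact_force: [-0.4, -1.1, -0.8]
gripper_width: 0.0004
gripper_force: 0.0
```

Run:
```python
from h import *
s=get_state(); p=[.552,.001,np.radians(9.1)]; M=R.from_euler('z',9.1,degrees=True)
f=lambda q:(M.inv().apply(np.array(q)-[.552,.001,0])).round(4).tolist()
print(s["time_s"],"case frame",f(s["tcp_pos"]),s["eef_rot"])
s=overlay(optics.capture("scene"),p,0,(190,110,310,250),4,0); cv2.imwrite("pics/ov4.png",s)
for n in("latch_left","latch_right"): print(n,[(round(q["p"],2),f(q["location"])) for q in optics.look_for("scene",n)[:2]])
```

```text
10.9833 case frame [-0.1231, -0.086, 0.1335] [ 1.79976243e+02 -1.37003178e-02  9.02232569e+00]
latch_left [(0.38, [-0.0029, -0.0444, 0.0979])]
latch_right []
```

View pics/ov4.png

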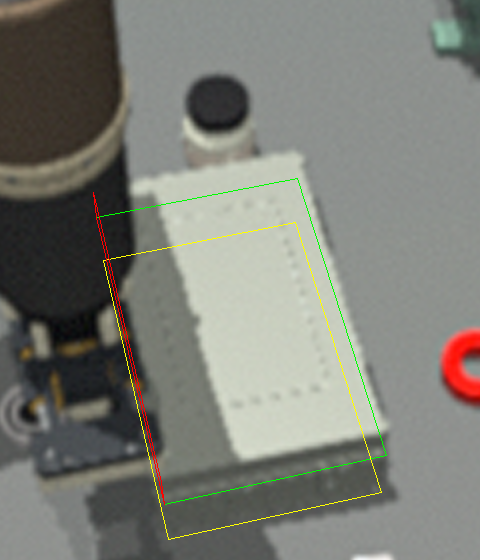

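The arm hides the latches in this view, but the case hasn't shifted. I'll follow the same path on the right latch.

send_rows(
  moves=[
    {"slide": [0, 0, 0.12], "turn": 0, "gripper": 0},
    {"slide": [0, 0, 0.24], "turn": 0, "gripper": 0},
    {"slide": [0, 0, 0.34], "turn": 0, "gripper": 0},
    {"slide": [0, 0, 0.38], "turn": 0, "gripper": 0},
    {"slide": [0, 0, 0.42], "turn": 0, "gripper": 0},
  ],
)

```text
time_s: 11.55
tcp_pos: [0.4434, -0.1002, 0.0701]
eef_rot: [180.0, 0.0, 9.3]
contact_force: [-0.1, 0.1, -0.0]
gripper_width: 0.0005
gripper_force: 0.0
```

send_rows(
  moves=[
    {"slide": [0.01, 0, 0.03], "turn": 0, "gripper": 0},
    {"slide": [0.015, 0, 0.06], "turn": 0, "gripper": 0},
    {"slide": [0.025, 0, 0.09], "turn": 0, "gripper": 0},
    {"slide": [0.04, 0, 0.12], "turn": 0, "gripper": 0},
    {"slide": [0.06, 0, 0.145], "turn": 0, "gripper": 0},
  ],
)

```text
time_s: 11.97
tcp_pos: [0.4532, -0.0993, 0.0491]
eef_rot: [180.0, -0.1, 9.2]
contact_force: [-2.1, -0.1, 5.2]
gripper_width: 0.0006
gripper_force: 2.0
```

send_rows(
  moves=[
    {"slide": [0.02, 0, 0.02], "turn": 0, "gripper": 0},
    {"slide": [0.04, 0, 0.035], "turn": 0, "gripper": 0},
    {"slide": [0.06, 0, 0.04], "turn": 0, "gripper": 0},
    {"slide": [0.075, 0, 0.04], "turn": 0, "gripper": 0},
    {"slide": [0.075, 0, 0.04], "turn": 0, "gripper": 0},
  ],
)

```text
time_s: 12.38
tcp_pos: [0.4593, -0.0986, 0.0417]
eef_rot: [-180.0, 0.5, 9.1]
contact_force: [-12.4, -1.4, 9.4]
gripper_width: 0.0003
gripper_force: 6.2
```

send_rows(
  moves=[
    {"slide": [0.01, 0, 0], "turn": 0, "gripper": 0},
    {"slide": [0.015, 0, 0], "turn": 0, "gripper": 0},
    {"slide": [0.015, 0, 0], "turn": 0, "gripper": 0},
    {"slide": [0.015, 0, 0], "turn": 0, "gripper": 0},
    {"slide": [0.015, 0, 0], "turn": 0, "gripper": 0},
  ],
)

```text
time_s: 12.8
tcp_pos: [0.4593, -0.0986, 0.0415]
eef_rot: [-180.0, 0.6, 9.1]
contact_force: [-17.4, -1.2, 15.0]
gripper_width: 0.0007
gripper_force: 9.0
```

send_rows(
  moves=[
    {"slide": [-0.13, 0, 0], "turn": 0, "gripper": 0},
    {"slide": [-0.18, 0, -0.15], "turn": 0, "gripper": 0},
    {"slide": [-0.18, 0, -0.4], "turn": 0, "gripper": 0},
    {"slide": [-0.18, 0, -0.65], "turn": 0, "gripper": 0},
    {"slide": [-0.18, 0, -0.9], "turn": 0, "gripper": 0},
  ],
)

```text
time_s: 13.22
tcp_pos: [0.4391, -0.1017, 0.1795]
eef_rot: [180.0, -0.0, 9.2]
contact_force: [0.9, 0.4, -0.6]
gripper_width: 0.0002
gripper_force: 0.0
```

send_rows(
  moves=[
    {"slide": [0, -0.25, -0.1], "turn": 0, "gripper": 0},
    {"slide": [0, -0.5, -0.2], "turn": 0, "gripper": 0},
    {"slide": [0, -0.75, -0.3], "turn": 0, "gripper": 0},
    {"slide": [0, -1, -0.4], "turn": 0, "gripper": 0},
    {"slide": [0, -1, -0.5], "turn": 0, "gripper": 0},
  ],
)

```text
time_s: 13.63
tcp_pos: [0.4152, 0.0514, 0.2541]
eef_rot: [-179.9, -0.2, 9.4]
contact_force: [0.2, -0.8, 0.5]
gripper_width: 0.0007
gripper_force: 0.0
```

send_rows(
  moves=[
    {"slide": [0, -0.25, 0], "turn": 0, "gripper": 0},
    {"slide": [0, -0.5, 0], "turn": 0, "gripper": 0},
    {"slide": [0, -0.75, 0], "turn": 0, "gripper": 0},
    {"slide": [0, -1, 0], "turn": 0, "gripper": 0},
    {"slide": [0, -1, 0], "turn": 0, "gripper": 0},
  ],
)

```text
time_s: 14.05
tcp_pos: [0.3913, 0.1999, 0.253]
eef_rot: [-179.9, -0.1, 9.4]
contact_force: [0.3, -0.0, 1.0]
gripper_width: 0.0002
gripper_force: 0.0
```

send_rows(
  moves=[
    {"slide": [0, -0.25, 0], "turn": 0, "gripper": 0},
    {"slide": [0, -0.5, 0], "turn": 0, "gripper": 0},
    {"slide": [0, -0.75, 0], "turn": 0, "gripper": 0},
    {"slide": [0, -1, 0], "turn": 0, "gripper": 0},
    {"slide": [0, -1, 0], "turn": 0, "gripper": 0},
  ],
)

```text
time_s: 14.47
tcp_pos: [0.3671, 0.3483, 0.2523]
eef_rot: [-179.9, -0.1, 9.3]
contact_force: [1.0, -0.6, -0.0]
gripper_width: 0.0003
gripper_force: 0.0
```

Run:
```python
from h import *
s=get_state(); p=[.552,.001,np.radians(9.1)]; M=R.from_euler('z',9.1,degrees=True)
f=lambda q:(M.inv().apply(np.array(q)-[.552,.001,0])).round(4).tolist()
print(s["time_s"],"case frame",f(s["tcp_pos"]),s["eef_rot"])
s=overlay(optics.capture("scene"),p,0,(190,110,310,250),4,0)
d=optics.capture("top");t=cv2.resize(d["img"][140:220,195:300,::-1],(320,244),interpolation=cv2.INTER_CUBIC)
out=np.zeros((560,800,3),np.uint8); out[:,:480]=s; out[:244,480:]=t
d=optics.capture("scene");out[250:,480:]=cv2.resize(d["img"][160:241,205:289,::-1],(320,310),interpolation=cv2.INTER_CUBIC)
cv2.imwrite("pics/ov5.png",out)
for n in("lid","latch_left","latch_right","latch_left_pad","bearing"): print(n,[(round(q["p"],2),f(q["location"])) for q in optics.look_for("scene",n)[:2]],[(round(q["p"],2),f(q["location"])) for q in optics.look_for("top",n)[:2]])
```

```text
14.4667 case frame [-0.1276, 0.3721, 0.2523] [-1.79941755e+02 -5.33641006e-02  9.33235160e+00]
lid [(0.81, [-0.0092, -0.0228, 0.0945]), (0.6, [-0.0091, -0.0362, 0.0958])] [(0.76, [-0.003, 0.0034, 0.0939]), (0.44, [-0.154, -0.4497, 0.0235])]
latch_left [(0.5, [-0.0954, 0.0861, 0.0721])] []
latch_right [(0.45, [-0.0962, -0.0866, 0.075])] [(0.53, [-0.0951, -0.0824, 0.0688])]
latch_left_pad [] [(0.45, [-0.0912, 0.0925, 0.0734]), (0.21, [-0.0126, 0.0096, 0.0961])]
bearing [(0.79, [-0.1607, -0.0087, 0.0101])] [(0.39, [-0.0959, -0.0846, 0.0686])]
```

View pics/ov5.png

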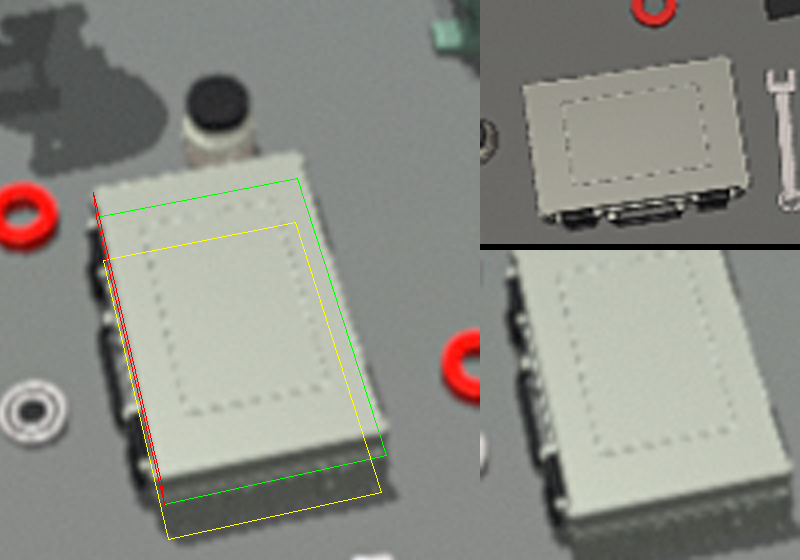

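The lid is shut (top at 0.094) and both levers lie against the front: left at crop (97,245), right at (140,460), each reported about 7 mm off the front and 170 mm apart. Each lever stalled at 11–17 N, well above its friction. The bearing and case are where they started, and the arm is clear.

```bash
python3 -c "
from h import *
print(order.close_job())"
```

```text
the job is handed in; nothing more can be done
None
```

The lid was pushed shut, both latches were then pressed flush, and the job was handed in at about 15 s; `close_job()` gave no verdict, and the last pictures showed the lid shut, both levers flush and the case where it started.

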